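Load a tube under the spring hold-down of a cradle

TASK

Load the short tube into the quick-load cradle for deburring. Press the cradle's long thumb plate down with one fingertip so that the spring flap stands up clear of the tube, and keep it pressed while the other fingertip pushes the tube along the channel, under the flap, right up against the end stop; only then let the plate up so that the flap comes down and clamps the tube. Push the tube only, never pick it up, never let the flap down on it before it is home, and leave the other things as they are.

Things in the scene. Friction and masses are not known exactly. Their poses are not given: they have to be found in the camera images.
- cradle: Steel base plate, 246 x 166 x 8 mm, bolted down, with a straight channel along its x axis. Origin on the table under the channel's centre line; +x is the way the tube is pushed (roughly away from the robot), +y left, z up. Lengths below are in this frame, heights above the table. The base reaches from x = -168 to +78, y = -126 to +40 mm.
- channel_mouth (a point): Near end of the channel, on its floor and centre line, x = -152 mm, 8 mm high. The two rails stand 47 mm apart inside (y = +-23.5 mm), run to the end stop and are 22 mm high, so a fingertip 24 mm above the table passes over them.
- stop_face (a point): Centre of the end stop's face, on the channel's centre line at x = +62 mm, 30 mm high. With the tube home, its centre is 45 mm from here along the channel.
- hinge_mid (a point): Point on the hinge pin, which runs parallel to the channel at y = -36 mm, 64 mm high, in three bearing posts 72 mm high and 15 mm wide at x = -158, -55 and +67 mm. Thumb plate (on the -y side) and flap (over the channel) turn on it as one piece like a clipboard clip: plate down, flap up. A spring shuts it at once when let go.
- thumb_plate (a joint): Angle of plate and flap, rad: 0 = shut and empty, the flap bars the channel; 0.46 = flap resting on the tube; above 0.55 = flap clear of the tube; 0.80 = plate right down on its rubber rests, flap edge 12 mm above the tube. It takes about 4 to 8 N on the plate. Pushing the tube against the shut flap cannot open it.
- plate_mid (a point): Middle of the thumb plate's upper face, moving with it. Plate: folded sheet, x = -166 to +60 mm; press anywhere along it, a fingertip can slide along it. Right down it is level, 24 mm high, y = -55 to -114 mm; shut, it slopes up outwards at 0.80 rad from y = -80 mm (51 mm high) to -120 mm (91 mm). A fingertip coming straight down at y = -88 to -108 mm stays on it.
- flap_nose (a point): Near end of the flap's free edge, on the axis of its 10 mm round rubber nose, moving with the flap. The flap is a steel sheet over the channel from x = +4 to +62 mm.
- tube_center (a point): Centre of the loose short tube (44 mm in diameter, 90 mm long, 0.1 to 0.2 kg, does not roll), 30 mm above the table; its own y axis lies along the tube. It lies in the channel in front of the shut flap. The end to push on is 45 mm from this point towards the cradle's -x.
- tube: The same short tube; origin under its middle, on the channel floor.
- long_tube: Loose longer, thinner tube, 35 mm in diameter, 120 mm long, on the table to the left of the cradle; to be left alone. Origin under its middle.
- bin_blue: Small open parts bin, 100 x 69 x 51 mm, on the table to the left of the cradle; to be left alone. Origin under its middle.
- mug: Mug, 80 mm in diameter, 92 mm high, at the left front of the table; to be left alone. Origin under its middle.
Mind the look-alikes: they are no part of the job. What is shaped like the tube but green or purple is not meant.

How it is judged:
On the way, in this order (a step that is already met when the one before it is completed fails the run):
1. the plate is pressed and the flap stands clear while the tube is still in front of it (value of joint thumb_plate above 0.55 rad and x of tube_center in the frame of cradle below -0.036 m), for 0.1 s.
2. the tube is home against the stop with the flap still held clear of it (value of joint thumb_plate above 0.52 rad and x of tube_center in the frame of cradle above 0.013 m), for 0.1 s.
At the end, for the whole second after the job is handed in: The tube lies in the channel within 4 mm of the end stop, at rest, and the flap has come down and presses on it (x of tube_center in the frame of cradle above 0.013 m and value of joint thumb_plate between 0.38 and 0.52 rad and height (world z) of tube_center below 0.034 m and linear speed of tube below 0.01 m/s); the robot touches nothing.
It fails at once if the tube is lifted off the channel floor by more than 10 mm (height (world z) of tube_center above 0.04 m).
It fails at once if the flap is let down on the tube before the tube is home (value of joint thumb_plate below 0.5 rad and x of tube_center in the frame of cradle between -0.03 and 0.012 m).
It fails at once if the longer tube, the bin or the mug is moved by more than 20 mm (distance of any of long_tube, bin_blue, mug from where it was at the start of the episode above 0.02 m).
It also fails if it takes over 48 s, if anything falls off the work surface, if the arm or the gripper's body presses on something with over 40 N, if the wrist force passes 120 N, or if a joint passes its speed limit or range.

ROBOT

A 6-joint arm with a two-finger parallel gripper is mounted at the origin on a cart in front of the work surface, level with it; the furniture and walls round the work are solid. World frame = base frame: x ahead of the robot, y to its left, z up, the work surface at z = 0. Lengths are in m, angles in rad, forces in N, time in s.
With the tool pointing down it reaches from about 0.35 to 0.975 m from the base axis. Payload 4.9 kg.
Tool frame: the origin (TCP) lies at the very end of the fingers, on their centre line; the grasp point (between the pads) lies 19 mm behind it; z points along the fingers, y is the line along which they close (so a half turn about z gives the same grasp; the last joint's range is limited). The gripper opens to 85 mm and grips with 20 to 120 N. Pads are 22 mm wide; open, the fingers measure 114 mm over their backs; the gripper's body (76 mm by 85 mm) begins 54 mm behind the grasp point. The pads swing forward as they close: fully open they stand 13 mm farther back than shut.
Start: joints at [-1.312, 0.053, 1.613, -0, 1.476, -0.119], TCP at [0.231, -0.581, 0.231] pointing down, gripper open.
Joint ranges: [-3.01, 3.01], [-1.01, 2.22], [0.06, 2.58], [-1.02, 4.17], [0.09, 2.62], [-3.14, 3.14]. Speed limits (rad/s): [2.57, 2.57, 3.14, 3.14, 3.14, 3.14].

INTERFACE

Orientations are given as [roll, pitch, yaw] about the fixed x, y, z axes, in that order (R = Rz(yaw) Ry(pitch) Rx(roll)).
In Python, from plant import sensors, cams, ctrl gives the robot as it stands.
- The arm moves only by the tool jog_arm, never from a script. Its argument "plan" is a list of rows, each an object with "turn": the turn, a rotation vector about the tool's x, y, z in rad, a list of three; "travel": the shift along the tool's x, y, z in m, a list of three; "jaw": the opening in per cent of the stroke, from 0 (shut) to 100 (fully open). In form: [{"turn": [wx, wy, wz], "travel": [x, y, z], "jaw": jaw}, ...]. A call has 1 to 12 rows; each row shifts and turns the commanded pose from where the row before left it, along the tool's axes as they then stand; what a row does not reach is not made up. A row lasts 1/10 s, in which the tool goes at most 50 mm and 8.59 degrees, less where a joint would pass 70% of its speed; a pose out of reach is approached as far as the arm can. A call with a gripper value outside its range is refused whole. The fingers move at their own pace and stop on an object; "newtons" is the grip in N (left out, the last holds). Time passes only in rows, so rows that do not move let the fingers close. It gives the time, the measured TCP pose, the force, the opening and the grip force at its end, in the units of the state.
- sensors.sense(): the state, without advancing time (a new reading comes with each control period).
- cams.capture(name): name is "side" or "top"; returns the picture (480x640x3 uint8, red, green, blue); there is no depth.
- cams.calibration(name): a dict with "vfov" (degrees; the focal length in pixels is half the picture's height over the tangent of half this angle, whatever the lens; pixels are square), "cx", "cy" (the principal point, pixels), "view" (4x4, takes a point from world to camera coordinates). Camera axes: x right, y down, z forward; pixel columns grow to the right and rows downward; lengths in m; the calibration is good to about 2 mm. A picture is of the moment at which its call begins. calibration takes no time and is no camera call.
- ctrl.finish_job(): hands the job in; it is judged then, once.
Trained networks look in the newest picture that a camera, given by its name, has taken for a name from the list of things; names that differ only in an ending like _2 or _b are one class to them, and where a whole thing is asked for, a point or a joint stands for the part that bears it (a point fixed in the world has none). Each returns a list of dicts, best first, with "confidence" (0 to 1); they miss things now and then, are a little off and sometimes report something else, mostly with a low value. They report only what shows in the picture. A call takes as long as a camera call. They do not tell look-alikes from the thing itself.
- cams.search_frame(camera, label): "pixel" ([column, row] in pixels, amid what is visible of it).
The state is a dict: "t": time; "joint_positions": joint angles; "dq": joint speeds; "joint_efforts": joint torques, N m; "position": TCP position; "tool_rot": TCP orientation; "ft_force": force on the tool from outside, world axes, zero at the start; "torque": the same for the moment, N m; "gripper_width": finger opening in m; "grip_force": force on a finger pad.
Only numpy, scipy, OpenCV 4.12 (cv2) and the standard library are available. Lean on these libraries where they do the work, as an engineer would, in place of code of your own. Each camera call takes 0.05 s, during which the arm holds its last target. There are 200 camera calls.

## Working session

There is one attempt and no reset: what is moved stays moved. The work goes in short steps, Python scripts to look and compute and a tool call to move; the robot and the scene stay as the last step left them, time stands still between calls to the robot, and variables do not carry over. Pictures are saved under pics/ and viewed, at most 10 in all, crops included, and the job is handed in when it is done.

Besides the shell and the picture viewer there is one more tool, called after "Call:" as name([rows], argument=value, ...), one row to a line, values as JSON. jog_arm: Moves the arm, as the interface text tells. Its arguments: {"type":"object","properties":{"plan":{"type":"array"},"newtons":{"type":"number"}},"required":["plan"]}

```bash
mkdir -p pics; ls; python3 - <<'E'
from plant import sensors,cams
import cv2,numpy as np
s=sensors.sense();print({k:np.round(v,3).tolist() for k,v in s.items()})
for n in("side","top"):
    cv2.imwrite(f"pics/{n}0.png",cams.capture(n)[:,:,::-1])
    c=cams.calibration(n);print(n,c["vfov"],c["cx"],c["cy"],np.round(c["view"],4).tolist())
    for l in("cradle","tube_center","flap_nose","plate_mid","stop_face","channel_mouth","hinge_mid"):
        print(l,[(np.round(d["pixel"],1).tolist(),round(d["confidence"],2)) for d in cams.search_frame(n,l)[:3]])
E
```

```text
pics
{'t': 0.0, 'joint_positions': [-1.312, 0.053, 1.614, -0.0, 1.476, -0.119], 'dq': [0.0, 0.0, 0.0, -0.0, -0.002, -0.001], 'joint_efforts': [0.002, -39.369, -37.017, 0.0, 0.007, -0.0], 'position': [0.23, -0.58, 0.23], 'tool_rot': [-3.14, -0.0, 0.378], 'ft_force': [-0.521, 0.112, -0.016], 'torque': [0.03, 0.023, -0.015], 'grip_force': 0.0, 'gripper_width': 0.086}
side 45.46507153447158 319.5143718795734 240.58596394415778 [[-0.9999, 0.0115, -0.0108, 0.5338], [0.0149, 0.4676, -0.8838, -0.0725], [-0.0051, -0.8839, -0.4677, 1.2943], [0.0, 0.0, 0.0, 1.0]]
cradle [([414.3, 321.6], 0.32), ([305.4, 196.3], 0.28)]
tube_center [([211.3, 311.9], 0.89), ([307.5, 314.2], 0.87), ([339.9, 229.2], 0.61)]
flap_nose [([305.7, 200.3], 0.83)]
plate_mid [([308.9, 201.2], 0.56)]
stop_face [([313.0, 216.9], 0.67)]
channel_mouth [([312.9, 216.8], 0.81)]
hinge_mid [([313.9, 217.3], 0.71), ([303.2, 200.0], 0.51)]
top 52.77935020031193 316.8971742063347 234.99352114225383 [[-0.0008, -0.9998, -0.0204, 0.3077], [-0.9866, 0.0041, -0.1631, 0.5345], [0.1632, 0.02, -0.9864, 0.8127], [0.0, 0.0, 0.0, 1.0]]
cradle [([425.8, 232.2], 0.68), ([209.6, 310.4], 0.25)]
tube_center [([254.6, 148.6], 0.95), ([251.4, 225.0], 0.94), ([399.3, 254.8], 0.85)]
flap_nose [([446.4, 223.2], 0.93)]
plate_mid [([449.1, 223.9], 0.92)]
stop_face [([446.9, 223.6], 0.72), ([424.5, 230.1], 0.56)]
channel_mouth [([429.0, 233.1], 0.93)]
hinge_mid [([399.1, 252.8], 0.6), ([431.1, 228.5], 0.56)]
```

View pics/top0.png

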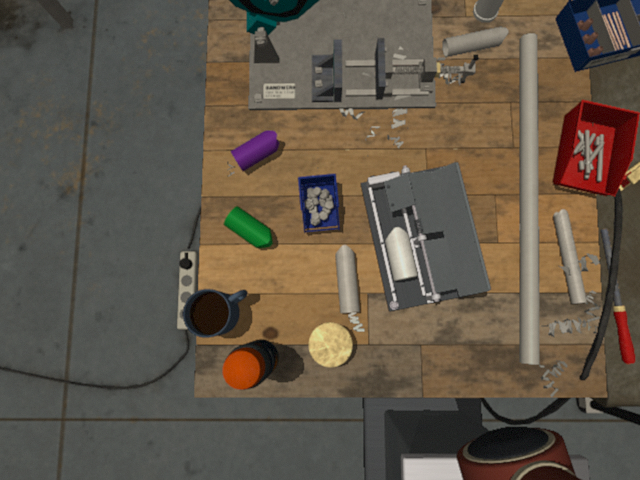

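View pics/side0.png

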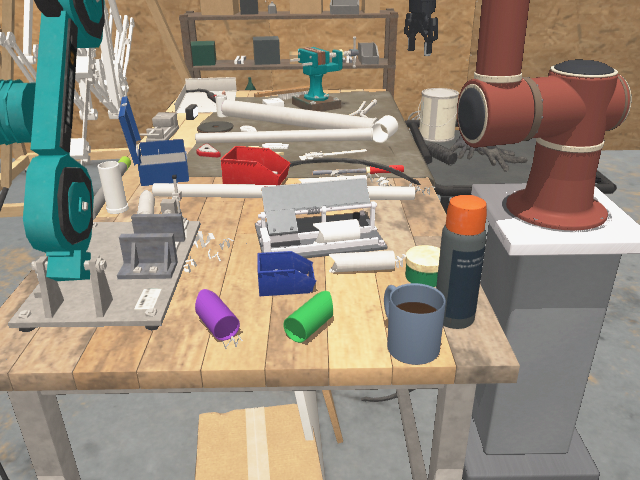

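The top view shows the cradle at about (425,235), its channel running from (410,300) to (385,180), with the white tube at (400,253) in it. The side view shows the thumb plate standing up at (315,205) and the tube at (340,230). Next I'll enlarge both.

```bash
python3 - <<'E'
import cv2
a=cv2.imread("pics/top0.png")[150:320,350:500];cv2.imwrite("pics/topc.png",cv2.resize(a,None,fx=3.5,fy=3.5,interpolation=cv2.INTER_CUBIC))
a=cv2.imread("pics/side0.png")[170:265,245:400];cv2.imwrite("pics/sidec.png",cv2.resize(a,None,fx=5,fy=5,interpolation=cv2.INTER_CUBIC))
E
```

```text
(no output)
```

View pics/topc.png

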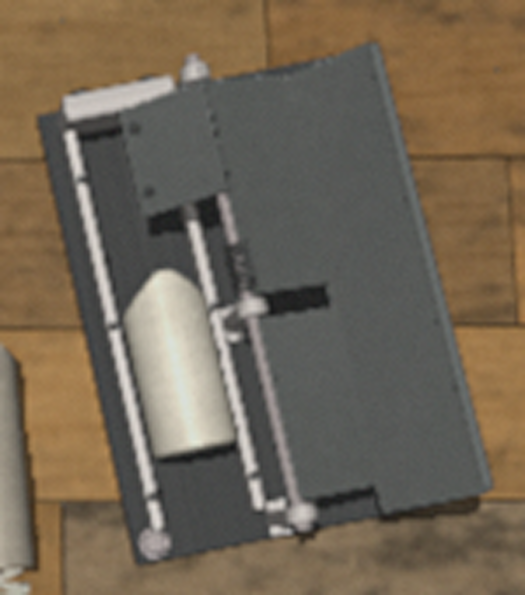

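View pics/sidec.png

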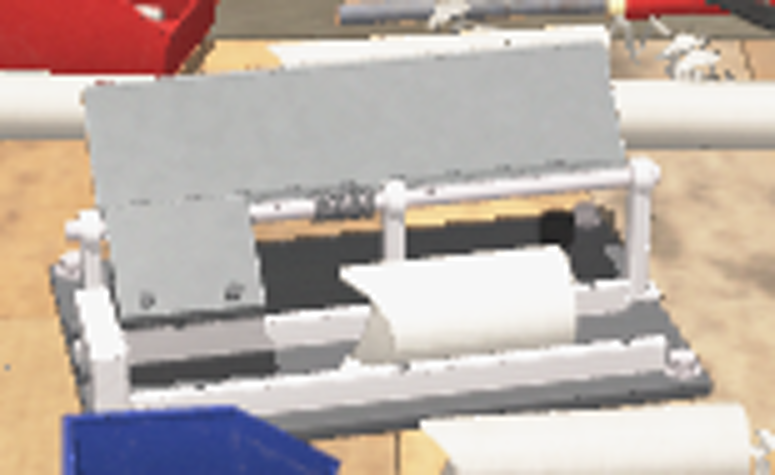

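The crops show the base corners at top crop (40,116) and (138,563). The posts are at (302,512), (250,302) and (195,68), the plate's outer corners at (375,43) and (492,490), and the tube's near end at about (197,452). I'll fit the cradle pose to these.

```bash
cat > h.py <<'E'
import numpy as np
from plant import cams
from scipy.optimize import least_squares
def proj(n,P):
    c=cams.calibration(n);f=240/np.tan(np.radians(c["vfov"]/2));V=np.array(c["view"])
    q=np.atleast_2d(P)@V[:3,:3].T+V[:3,3];return np.c_[c["cx"]+f*q[:,0]/q[:,2],c["cy"]+f*q[:,1]/q[:,2]]
def ray(n,px,z):
    c=cams.calibration(n);f=240/np.tan(np.radians(c["vfov"]/2));V=np.array(c["view"]);R=V[:3,:3];o=-R.T@V[:3,3]
    d=R.T@np.array([(px[0]-c["cx"])/f,(px[1]-c["cy"])/f,1]);return o+d*(z-o[2])/d[2]
def w(p,P):
    P=np.atleast_2d(P)*1.;c,s=np.cos(p[2]),np.sin(p[2]);return np.c_[p[0]+c*P[:,0]-s*P[:,1],p[1]+s*P[:,0]+c*P[:,1],P[:,2]]
E
python3 - <<'E'
from h import *
T=[((78,40,8),(40,116)),((-168,40,8),(138,563)),((-158,-36,70),(302,512)),((-55,-36,70),(250,302)),((60,-120,91),(375,43)),((-166,-120,91),(492,490))]
S=[((67,-36,70),(90,218)),((-55,-36,70),(395,188)),((-158,-36,70),(645,170)),((60,-120,91),(85,92)),((-166,-120,91),(607,42)),((-168,40,8),(708,385))]
A=np.array([t[0] for t in T])/1e3;a=np.array([t[1] for t in T])/3.5+[350,150]-.4
B=np.array([t[0] for t in S])/1e3;b=np.array([t[1] for t in S])/5+[245,170]-.4
r=lambda p:np.r_[(proj("top",w(p,A))-a).ravel(),(proj("side",w(p,B))-b).ravel()]
o=least_squares(r,[.5,-.1,.2],loss="soft_l1");p=o.x;print(p,r(p).round(1).reshape(-1,2).tolist())
np.save("pose.npy",p)
c,s=np.cos(p[2]),np.sin(p[2])
for n,px,z in(("top",(193/3.5+350,451/3.5+150),.052),("top",(160/3.5+350,459/3.5+150),.035),("side",(570/5+245,250/5+170),.052)):
    q=ray(n,px,z)[:2]-p[:2];print("tube near end",c*q[0]+s*q[1],-s*q[0]+c*q[1])
q=ray("top",(399.3,254.8),.045)[:2]-p[:2];print("tube mid",c*q[0]+s*q[1],-s*q[0]+c*q[1])
E
```

```text
[0.57421657 0.17128671 0.1922516 ] [[-1.0, -0.9], [-0.9, 0.7], [-0.2, 0.3], [0.7, 1.2], [0.0, -1.0], [-0.5, 1.0], [-0.1, -0.6], [-0.4, -0.5], [-0.9, -1.6], [-1.0, -1.6], [-0.4, -0.8], [1.3, -1.0]]
tube near end -0.1188331287984447 0.004723506263477027
tube near end -0.11886105615909655 0.018992977724503465
tube near end -0.11896374906501939 0.003085020834868644
tube mid -0.07522228306007121 0.004229887846600692
```

Call:
jog_arm([
  {"turn": [0,0,0.093],"travel": [0,0,0],"jaw": 100},
  {"turn": [0,0,0.093],"travel": [0,0,0],"jaw": 100},
  {"turn": [0,0,0],"travel": [0.019,-0.035,0],"jaw": 100},
  {"turn": [0,0,0],"travel": [0.019,-0.035,0],"jaw": 100},
  {"turn": [0,0,0],"travel": [0.019,-0.035,0],"jaw": 100},
  {"turn": [0,0,0],"travel": [0.019,-0.035,0],"jaw": 100},
  {"turn": [0,0,0],"travel": [0.019,-0.035,0],"jaw": 100},
  {"turn": [0,0,0],"travel": [0.019,-0.035,0],"jaw": 100},
  {"turn": [0,0,0],"travel": [0.019,-0.035,0],"jaw": 100},
  {"turn": [0,0,0],"travel": [0.019,-0.035,0],"jaw": 100},
  {"turn": [0,0,0],"travel": [0.019,-0.035,0],"jaw": 100},
  {"turn": [0,0,0],"travel": [0.019,-0.035,0],"jaw": 100},
])

```text
t: 2.0
position: [0.3505, -0.1997, 0.2316]
tool_rot: [3.141, -0.001, 0.191]
ft_force: [1.6, 0.4, 0.3]
gripper_width: 0.0857
grip_force: 0.0
```

Call:
jog_arm([
  {"turn": [0,0,0],"travel": [0.019,-0.035,0],"jaw": 100},
  {"turn": [0,0,0],"travel": [0.019,-0.035,0],"jaw": 100},
  {"turn": [0,0,0],"travel": [0.019,-0.035,0],"jaw": 100},
  {"turn": [0,0,0],"travel": [0.019,-0.035,0],"jaw": 100},
  {"turn": [0,0,0],"travel": [0.019,-0.035,0],"jaw": 100},
  {"turn": [0,0,0],"travel": [0.019,-0.035,0],"jaw": 100},
  {"turn": [0,0,0],"travel": [0.019,-0.035,0],"jaw": 100},
  {"turn": [0,0,0],"travel": [0,0,0],"jaw": 100},
  {"turn": [0,0,0],"travel": [0,0,0],"jaw": 100},
])

```text
t: 2.9
position: [0.4341, 0.0654, 0.2313]
tool_rot: [3.141, 0.0, 0.194]
ft_force: [-0.0, -0.5, 0.8]
gripper_width: 0.0854
grip_force: 0.0
```

Call:
jog_arm([
  {"turn": [0,0,0],"travel": [0.016,-0.03,0],"jaw": 100},
  {"turn": [0,0,0],"travel": [0,0,0.04],"jaw": 100},
  {"turn": [0,0,0],"travel": [0,0,0.04],"jaw": 100},
  {"turn": [0,0,0],"travel": [0,0,0.04],"jaw": 100},
  {"turn": [0,0,0],"travel": [0,0,0],"jaw": 100},
  {"turn": [0,0,0],"travel": [0,0,0],"jaw": 100},
])

```text
t: 3.5
position: [0.444, 0.0963, 0.1116]
tool_rot: [3.142, 0.001, 0.19]
ft_force: [0.4, -0.1, 0.2]
gripper_width: 0.0853
grip_force: 0.0
```

```bash
python3 - <<'E'
from h import *
from plant import sensors
import cv2
p=np.load("pose.npy");s=sensors.sense();print(s["position"],s["tool_rot"],s["ft_force"])
d=np.array(s["position"])[:2]-p[:2];c,q=np.cos(p[2]),np.sin(p[2]);print(c*d[0]+q*d[1],-q*d[0]+c*d[1])
a=cams.capture("top")[150:320,350:500,::-1];a=cv2.resize(a,None,fx=3.4,fy=3.4,interpolation=cv2.INTER_CUBIC)
b=cams.capture("side")[150:285,245:400,::-1];b=cv2.resize(b,None,fx=1.8,fy=1.8,interpolation=cv2.INTER_CUBIC)
b=cv2.copyMakeBorder(b,0,a.shape[0]-b.shape[0],0,0,cv2.BORDER_CONSTANT);cv2.imwrite("pics/c1.png",np.hstack([a,b]))
E
```

```text
[0.44401955 0.09628134 0.11160095] [3.14156907e+00 9.97977935e-04 1.90051897e-01] [ 0.42083446 -0.08261203  0.16302834]
-0.14212957682581537 -0.048746834628475705
```

View pics/c1.png

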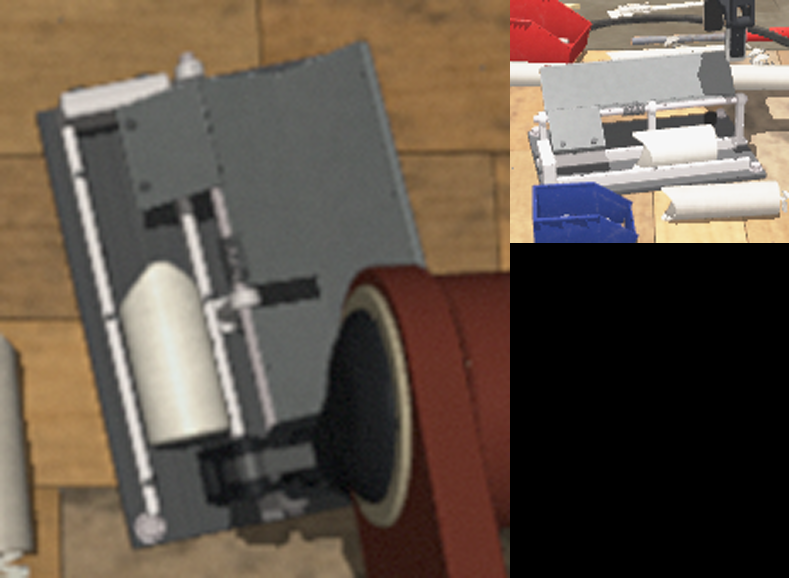

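The left finger is at crop (215,470), behind the tube's near end at (190,440), and the right finger is over the plate's near end. I'll descend in steps.

Call:
jog_arm([
  {"turn": [0,0,0],"travel": [0,-0.002,0.012],"jaw": 100},
  {"turn": [0,0,0],"travel": [0,0,0.012],"jaw": 100},
  {"turn": [0,0,0],"travel": [0,0,0.012],"jaw": 100},
  {"turn": [0,0,0],"travel": [0,0,0.012],"jaw": 100},
  {"turn": [0,0,0],"travel": [0,0,0.012],"jaw": 100},
  {"turn": [0,0,0],"travel": [0,0,0],"jaw": 100},
  {"turn": [0,0,0],"travel": [0,0,0],"jaw": 100},
])

```text
t: 4.3
position: [0.4432, 0.0994, 0.0509]
tool_rot: [-3.141, 0.002, 0.192]
ft_force: [-2.3, 1.3, 1.6]
gripper_width: 0.0856
grip_force: 1.4
```

Call:
jog_arm([
  {"turn": [0,0,0],"travel": [0,0,0.012],"jaw": 100},
  {"turn": [0,0,0],"travel": [0,0,0.01],"jaw": 100},
  {"turn": [0,0,0],"travel": [0,0,0.008],"jaw": 100},
  {"turn": [0,0,0],"travel": [0,0,0],"jaw": 100},
  {"turn": [0,0,0],"travel": [0,0,0],"jaw": 100},
])

```text
t: 4.8
position: [0.4451, 0.1016, 0.0232]
tool_rot: [-3.137, -0.003, 0.191]
ft_force: [-3.6, 11.1, 8.5]
gripper_width: 0.0855
grip_force: 6.0
```

```bash
python3 - <<'E'
from h import *
from plant import sensors
import cv2
s=sensors.sense();print(s["position"],s["tool_rot"],s["ft_force"],s["torque"])
a=cams.capture("top")[150:320,350:500,::-1];a=cv2.resize(a,None,fx=2,fy=2,interpolation=cv2.INTER_CUBIC)
b=cams.capture("side")[150:270,245:400,::-1];b=cv2.resize(b,None,fx=3,fy=3,interpolation=cv2.INTER_CUBIC)
h=max(len(a),len(b));f=lambda i:cv2.copyMakeBorder(i,0,h-len(i),0,0,cv2.BORDER_CONSTANT);cv2.imwrite("pics/c2.png",np.hstack([f(a),f(b)]))
E
```

```text
[0.44508652 0.10163773 0.02323192] [-3.13698971e+00 -3.04184583e-03  1.91285630e-01] [-3.63340412 11.13456837  8.4921992 ] [ 1.16116118  0.55839863 -0.11382003]
```

View pics/c2.png

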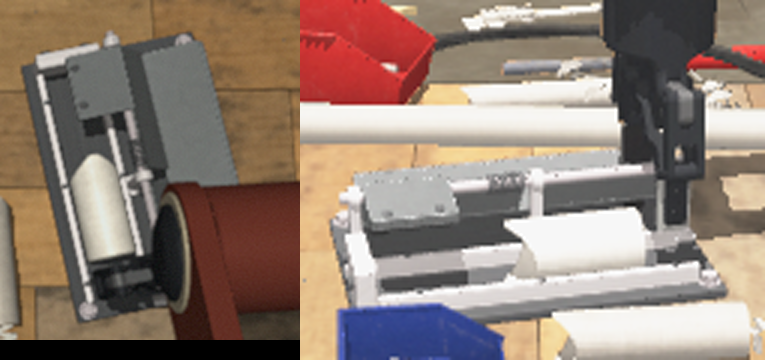

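The flap is now up and roughly level at (410,200), and the tube is still untouched at (580,240). I'll press a little further.

Call:
jog_arm([
  {"turn": [0,0,0],"travel": [0,0.001,0.006],"jaw": 100},
  {"turn": [0,0,0],"travel": [0,0.001,0.004],"jaw": 100},
  {"turn": [0,0,0],"travel": [0,0,0],"jaw": 100},
  {"turn": [0,0,0],"travel": [0,0,0],"jaw": 100},
  {"turn": [0,0,0],"travel": [0,0,0],"jaw": 100},
])

```text
t: 5.4
position: [0.4468, 0.0987, 0.0139]
tool_rot: [-3.14, -0.006, 0.192]
ft_force: [-2.2, 6.6, 9.7]
gripper_width: 0.0855
grip_force: 4.9
```

Call:
jog_arm([
  {"turn": [0,0,0],"travel": [0.005,0,0],"jaw": 100},
  {"turn": [0,0,0],"travel": [0.005,0,0],"jaw": 100},
  {"turn": [0,0,0],"travel": [0.005,0,0],"jaw": 100},
  {"turn": [0,0,0],"travel": [0.005,0,0],"jaw": 100},
  {"turn": [0,0,0],"travel": [0,0,0],"jaw": 100},
])

```text
t: 5.9
position: [0.4646, 0.1009, 0.0122]
tool_rot: [3.141, -0.0, 0.192]
ft_force: [-2.3, 0.4, 5.5]
gripper_width: 0.0855
grip_force: 2.5
```

```bash
cat > look.py <<'E'
from h import *
from plant import sensors
import cv2,sys
p=np.load("pose.npy");s=sensors.sense();print(np.round(s["position"],4),np.round(s["ft_force"],1),np.round(s["torque"],2))
d=np.array(s["position"])[:2]-p[:2];c,q=np.cos(p[2]),np.sin(p[2]);print(c*d[0]+q*d[1],-q*d[0]+c*d[1])
a=cams.capture("top")[150:320,350:500,::-1];a=cv2.resize(a,None,fx=2,fy=2,interpolation=cv2.INTER_CUBIC)
b=cams.capture("side")[150:270,245:400,::-1];b=cv2.resize(b,None,fx=3,fy=3,interpolation=cv2.INTER_CUBIC)
h=max(len(a),len(b));f=lambda i:cv2.copyMakeBorder(i,0,h-len(i),0,0,cv2.BORDER_CONSTANT);cv2.imwrite(f"pics/{sys.argv[1]}.png",np.hstack([f(a),f(b)]))
E
python3 look.py c3
```

```text
[0.4646 0.1009 0.0122] [-2.3  0.4  5.5] [-0.3   0.36 -0.08]
-0.12105972610474584 -0.04817080900801818
```

View pics/c3.png

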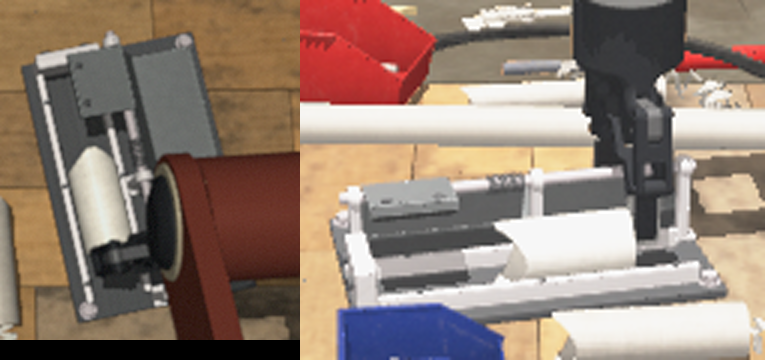

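The fingertip touches the tube's near end (side crop (635,235)) and the flap is well up at (410,195). I'll keep pushing.

Call:
jog_arm([
  {"turn": [0,0,0],"travel": [0.006,0,0],"jaw": 100},
  {"turn": [0,0,0],"travel": [0.006,0,0],"jaw": 100},
  {"turn": [0,0,0],"travel": [0.006,0,0],"jaw": 100},
  {"turn": [0,0,0],"travel": [0.006,0,0],"jaw": 100},
  {"turn": [0,0,0],"travel": [0.006,0,0],"jaw": 100},
  {"turn": [0,0,0],"travel": [0.006,0,0],"jaw": 100},
  {"turn": [0,0,0],"travel": [0.006,0,0],"jaw": 100},
  {"turn": [0,0,0],"travel": [0.006,0,0],"jaw": 100},
  {"turn": [0,0,0],"travel": [0.006,0,0],"jaw": 100},
  {"turn": [0,0,0],"travel": [0.006,0,0],"jaw": 100},
  {"turn": [0,0,0],"travel": [0.006,0,0],"jaw": 100},
  {"turn": [0,0,0],"travel": [0,0,0],"jaw": 100},
])

```text
t: 7.2
position: [0.5293, 0.1135, 0.0119]
tool_rot: [3.141, -0.0, 0.192]
ft_force: [-0.9, -0.6, 3.6]
gripper_width: 0.085
grip_force: 2.3
```

```bash
python3 look.py c4
```

```text
[0.5293 0.1135 0.0119] [-0.9 -0.6  3.6] [-0.34  0.27 -0.1 ]
-0.055131190394876385 -0.04814256924798824
```

View pics/c4.png

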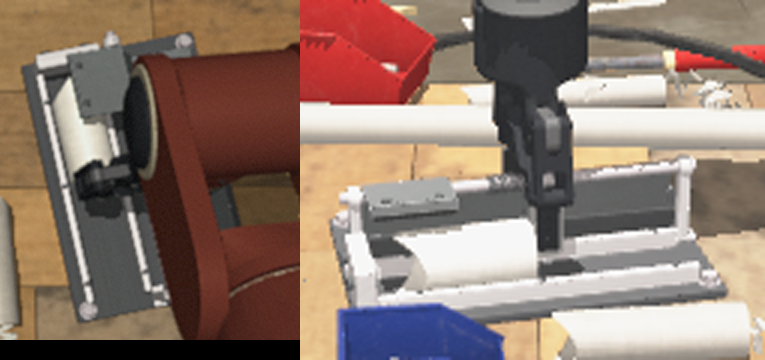

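The tube is under the raised flap, with its near end at side crop (535,250) and about 16 mm still to go.

Call:
jog_arm([
  {"turn": [0,0,0],"travel": [0.004,0,0],"jaw": 100},
  {"turn": [0,0,0],"travel": [0.004,0,0],"jaw": 100},
  {"turn": [0,0,0],"travel": [0.003,0,0],"jaw": 100},
  {"turn": [0,0,0],"travel": [0.002,0,0],"jaw": 100},
  {"turn": [0,0,0],"travel": [0,0,0],"jaw": 100},
])

```text
t: 7.8
position: [0.5409, 0.116, 0.0113]
tool_rot: [3.142, 0.001, 0.192]
ft_force: [-3.3, -1.0, 4.9]
gripper_width: 0.0857
grip_force: 2.9
```

Call:
jog_arm([
  {"turn": [0,0,0],"travel": [0.002,0,0],"jaw": 100},
  {"turn": [0,0,0],"travel": [0.002,0,0],"jaw": 100},
  {"turn": [0,0,0],"travel": [0,0,0],"jaw": 100},
])

```text
t: 8.1
position: [0.544, 0.1167, 0.0112]
tool_rot: [-3.142, 0.004, 0.192]
ft_force: [-6.9, -0.6, 7.5]
gripper_width: 0.0858
grip_force: 4.5
```

Call:
jog_arm([
  {"turn": [0,0,0],"travel": [0.002,0,0],"jaw": 100},
  {"turn": [0,0,0],"travel": [0,0,0],"jaw": 100},
])

```text
t: 8.3
position: [0.5439, 0.1169, 0.0109]
tool_rot: [-3.141, 0.009, 0.193]
ft_force: [-13.0, -1.9, 12.4]
gripper_width: 0.0855
grip_force: 8.0
```

```bash
python3 look.py c5
```

```text
[0.5439 0.1169 0.0109] [-13.   -1.9  12.4] [-0.3   1.88  0.27]
-0.04015034285154201 -0.04755516131099633
```

View pics/c5.png

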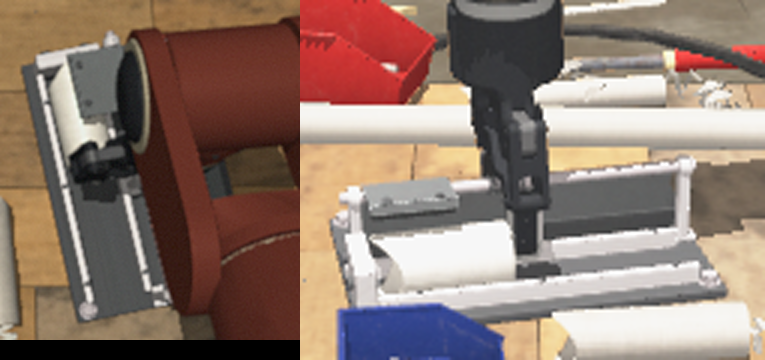

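The tube's far end meets the stop at about (370,240), and the force is rising while the tool no longer advances, so the tube is home. I'll back the finger off first, then raise it.

Call:
jog_arm([
  {"turn": [0,0,0],"travel": [-0.004,0,0],"jaw": 100},
  {"turn": [0,0,0],"travel": [-0.004,0,0],"jaw": 100},
  {"turn": [0,0,0],"travel": [-0.004,0,0],"jaw": 100},
  {"turn": [0,0,0],"travel": [0,0,0],"jaw": 100},
  {"turn": [0,0,0],"travel": [0,0,-0.02],"jaw": 100},
  {"turn": [0,0,0],"travel": [0,0,-0.03],"jaw": 100},
  {"turn": [0,0,0],"travel": [0,0,-0.04],"jaw": 100},
  {"turn": [0,0,0],"travel": [0,0,-0.04],"jaw": 100},
  {"turn": [0,0,0],"travel": [0,0,-0.04],"jaw": 100},
  {"turn": [0,0,0],"travel": [0,0,-0.03],"jaw": 100},
  {"turn": [0,0,0],"travel": [0,0,0],"jaw": 100},
  {"turn": [0,0,0],"travel": [0,0,0],"jaw": 100},
])

```text
t: 9.6
position: [0.5348, 0.115, 0.2107]
tool_rot: [-3.141, 0.001, 0.192]
ft_force: [0.7, -0.4, -0.8]
gripper_width: 0.085
grip_force: 0.0
```

```bash
python3 look.py c6
```

```text
[0.5348 0.115  0.2107] [ 0.7 -0.4 -0.8] [-0.04 -0.02 -0.03]
-0.049422690266131435 -0.0476810955425701
```

View pics/c6.png

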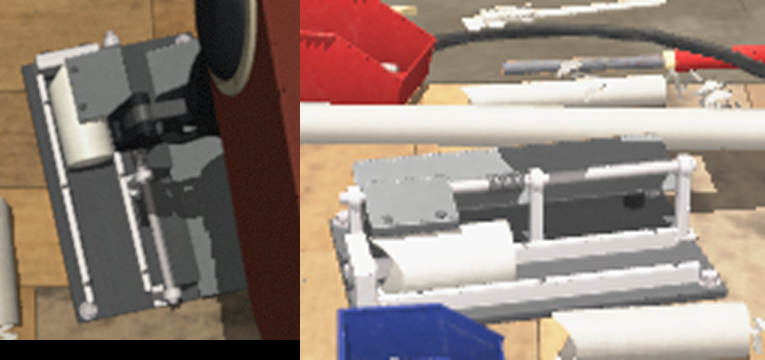

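The tube is against the stop, with its near end still at (513,255). The flap rests on it at (410,215), and the arm is clear above.

```bash
python3 -c "
from plant import ctrl;print(ctrl.finish_job())"
```

```text
the job is handed in; nothing more can be done
None
```

The tube is home against the end stop with the flap clamped on it and the arm clear; the job was handed in at about 10 s of the 48 s allowed, though no verdict came back.

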